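# Knock down the short-length stop and load a long tube on the roller lane

### The arm

A 6-joint arm with a two-finger parallel gripper is mounted at the origin on the work surface. World frame = base frame: x ahead of the robot, y to its left, z up, the work surface at z = 0. Lengths are in mm, angles in degrees, forces in N, time in s.
With the tool pointing down it reaches from about 350 to 850 mm from the base axis. Payload 8.1 kg.
Tool frame: the origin (TCP) lies midway between the tips of the shut fingers; the grasp point (between the pads) lies 19 mm behind it; z points along the fingers, y is the line along which they close (so a half turn about z gives the same grasp; the last joint's range is limited). The gripper opens to 85 mm and grips with 20 to 120 N. Pads are 22 mm wide; open, the fingers measure 114 mm over their backs; the gripper's body (76 mm by 85 mm) begins 54 mm behind the grasp point. The pads swing forward as they close: fully open they stand 13 mm farther back than shut.
Start: joints at [-81.44, 7.471, 85.268, -0, 87.261, -4.893], TCP at [139.609, -583.536, 231.292] pointing down, gripper open.
Joint ranges: [-169.43, 169.43], [-51.17, 129.36], [1.28, 143.12], [-76.62, 256.62], [0, 156.53], [-152.29, 152.29]. Speed limits (degrees/s): [136.94, 136.94, 159.86, 180, 180, 180].

### API

Orientations are given as [roll, pitch, yaw] about the fixed x, y, z axes, in that order (R = Rz(yaw) Ry(pitch) Rx(roll)).
In Python, from bench import r gives the robot as it stands. The module is installed in compiled form; this text tells all that it offers.
- The arm moves only by the tool jog_arm, never from a script. Its argument "rows" is a list of rows, each a list of 2 entries, a list of its own where there are three numbers: the shift along the tool's x, y, z in mm, then the turn, a rotation vector about the tool's x, y, z in rad. A call has 1 to 10 rows; each row is the pose to reach, as a shift and turn from the pose commanded when the call began, along the tool's axes at that moment; what a row does not reach only later rows make up. A row lasts 1/10 s, in which the tool goes at most 50 mm and 8.59 degrees, less where a joint would pass 70% of its speed; a pose out of reach is approached as far as the arm can. A call with a gripper value outside its range is refused whole. "grip" is the finger opening in mm, from 0 to 85.4, set as the call begins (left out, the last holds). The fingers move at their own pace and stop on an object; "force" is the grip in N (left out, the last holds). Time passes only in rows, so rows that repeat a pose let the fingers close. It gives the time, the measured TCP pose, the force, the opening and the grip force at its end, in the units of the state.
- r.sense(): the state, without advancing time (a new reading comes with each control period).
- r.snapshot(name): name is "scene" or "top"; returns (picture, depth): 420x560x3 uint8, blue, green, red; 420x560 float32, mm along the optical axis (not along the pixel's ray), 0 where there is no reading.
- r.camera_params(name): a dict with "fx", "fy", "cx", "cy" (pixels), "dist_coeffs" ([k1, k2, p1, p2, k3] as OpenCV has them; the pictures are not rectified), "pose" (4x4, takes a point from camera to world coordinates). Camera axes: x right, y down, z forward; pixel columns grow to the right and rows downward; lengths in mm; the calibration is good to about 2 mm. A picture is of the moment at which its call begins. camera_params takes no time and is no camera call.
- r.hand_in(): hands the job in; it is judged then, once.
The state is a dict: "time": time; "joint_pos": joint angles; "qd": joint speeds; "joint_efforts": joint torques, N m; "tool_pos": TCP position; "tcp_rot": TCP orientation; "ft_force": force on the tool from outside, world axes, zero at the start; "wrist_torque": the same for the moment, N m; "finger_gap": finger opening in mm; "grip_force": force on a finger pad.
Only numpy, scipy, OpenCV 4.12 (cv2) and the standard library are available. Lean on these libraries where they do the work, as an engineer would, in place of code of your own. Each camera call takes 0.05 s, during which the arm holds its last target. There are 200 camera calls.

### The job

The roller lane is still set for short blanks: pick up the mallet and knock the sprung stop peg, which stands up between the rollers, right down below the rollers with brisk blows of the held mallet, never touching the peg with the robot itself, then put the mallet back on its rubber mat. Next take the longer of the two standing square tubes, lay it down flat on the bench and let go, then take it again round its middle and set it lengthways on the upper rollers, all of it uphill of the peg, let go, and let it roll by itself down to the end stop; do not drop it or let it topple over. Leave the short tube, the clamp, the square and the tin where they are.

Things in the scene. Friction and masses are not known exactly. Their poses are not given: they have to be found in the camera images.
- lane: Roller lane: grey steel frame 430 mm long, 76 mm wide over its rails, 140 over its feet, with ten free steel rollers (20 mm dia, 66 mm long, 40 mm apart) sloping 5 degrees. Rails are 68 mm apart inside and stand 7 mm above the roller tops. Origin on the bench under its middle; x level, pointing uphill along the lane (roller tops rise 87.5 mm per metre of x), y across it, z up.
- lane_stop (a point): Foot of the end stop, a plate with a black rubber pad 23 mm high at the lane's low end: on the pad's uphill face, midway between the rails, at the height of the roller tops there (72 mm above the bench). Axes as the lane. A tube resting against the stop has its centre about 97 mm along x from here.
- lane_upper (a point): Point on the roller tops in the middle of the lane's upper part, 290 mm uphill of lane_stop, midway between the rails; axes as the lane. A good centre for setting down the long tube. The last roller is 410 mm uphill of lane_stop. 'Uphill of the peg' means the whole tube is: its centre at least 240 mm from lane_stop.
- peg_top (a point): Centre of the flat top of the stop peg, a plain upright steel pin 16 mm in diameter in a block between the rails, 130 mm uphill of lane_stop, where one roller is left out (neighbouring rollers 80 mm apart, so the 45 mm mallet face goes down between them). Fully up, the top stands 26 mm above the roller tops there and 109 mm above the bench. Axes as the lane.
- stop_peg (a joint): How far the peg is driven straight down, m: 0 fully up, 0.032 fully home (top 6 mm below the roller tops, 5 mm above its block). Home means 0.028 or more. Under it is a light coil spring (up to 1.6 N); a sprung ball grips its side with 8 N, so it needs about 10 N and stays where it is left. Starts between 0 and 0.006. A blow means that it goes down faster than 0.06 m/s.
- mallet_head (a point): Centre of the mallet's head (mallet 0.56 kg): a steel barrel with pale nylon faces, 45 mm across, 100 mm long along z. The wooden handle, 24 mm wide (y) and 28 mm high (z), runs along -x to 204 mm from here. It starts standing on one face on the mat, handle level, 54 mm above the bench. Centre of mass 16 mm from here towards the handle.
- mat: The mallet's place: a black rubber mat, 270 mm along x, 140 mm along y, 4 mm thick, fixed to the bench. Origin at the centre of its underside.
- long_tube_mid (a point): Centre of the long tube: square aluminium tube, 50 x 50 mm outside, 3 mm wall, 200 mm long along z, about 0.31 kg (0.25 to 0.4). It starts standing on end on the bench.
- short_tube_mid (a point): Centre of the short tube, of the same section, 120 mm long along z, standing on end on the bench. Not to be moved.
- clamp: Bystander: an F-clamp lying on the bench, 325 mm long along x (from x = -151 to 175 mm) and from y = -11 to 100 mm, 28 mm high. Origin under its bar's middle.
- square: Bystander: a flat steel L-shaped square, 8 mm thick; blade 200 x 30 mm along x, with the origin under its middle, and a leg 30 mm wide at the -x end reaching to y = 115 mm.
- tin: Bystander: a closed plain tin, 66 mm in diameter, 115 mm tall, standing on the bench; origin at the centre of its underside.
Mind the look-alikes: they are no part of the job. There is more than one size of the part that bears mallet_head; the job needs the smaller.

How it is judged:
By the outcome, as a careful person would: the job done as asked, in the order asked, and still so for the second after the job is handed in, with the robot touching nothing.
It also fails if it takes over 72 s, if anything falls off the work surface, if the arm or the gripper's body presses on something with over 40 N, if the wrist force passes 120 N, or if a joint passes its speed limit or range.

## Working session

There is one attempt and no reset: what is moved stays moved. The work goes in short steps, Python scripts to look and compute and a tool call to move; the robot and the scene stay as the last step left them, time stands still between calls to the robot, and variables do not carry over. Pictures are saved under pics/ and viewed, at most 12 in all, crops included, and the job is handed in when it is done.

Besides the shell and the picture viewer there is one more tool, called after "Request:" as name(argument=value, ...) on one line, values as JSON. jog_arm: Moves the arm, as the interface text tells. Its arguments: {"type":"object","properties":{"rows":{"type":"array"},"grip":{"type":"number"},"force":{"type":"number"}},"required":["rows"]}

```bash
mkdir -p pics
cat > h.py <<'E'
import numpy as np, cv2
from bench import r
def snap(n,f):
    p,d=r.snapshot(n); cv2.imwrite('pics/'+f+'.png',p); np.save('pics/'+f+'.npy',d); return p,d
def world(n,d,u,v):
    c=r.camera_params(n); K=np.array([[c['fx'],0,c['cx']],[0,c['fy'],c['cy']],[0,0,1]])
    q=cv2.undistortPoints(np.array([[[u,v]]],float),K,np.array(c['dist_coeffs']))[0,0]
    z=d[int(v),int(u)]; P=np.array(c['pose'])@np.array([q[0]*z,q[1]*z,z,1]); return P[:3]
def cloud(n,d):
    c=r.camera_params(n); K=np.array([[c['fx'],0,c['cx']],[0,c['fy'],c['cy']],[0,0,1]])
    h,w=d.shape; uv=np.stack(np.meshgrid(np.arange(w),np.arange(h)),-1).reshape(-1,1,2).astype(float)
    q=cv2.undistortPoints(uv,K,np.array(c['dist_coeffs']))[:,0]; z=d.reshape(-1,1)
    P=np.hstack([q*z,z])@np.array(c['pose'])[:3,:3].T+np.array(c['pose'])[:3,3]; P[z[:,0]==0]=np.nan
    return P.reshape(h,w,3)
def ray(n,u,v,h):
    c=r.camera_params(n); K=np.array([[c['fx'],0,c['cx']],[0,c['fy'],c['cy']],[0,0,1]])
    q=cv2.undistortPoints(np.array([[[u,v]]],float),K,np.array(c['dist_coeffs']))[0,0]
    T=np.array(c['pose']); dd=T[:3,:3]@[q[0],q[1],1]; return T[:3,3]+dd*(h-T[2,3])/dd[2]
E
python3 - <<'E'
from h import *
snap('top','top1');snap('scene','scene1')
for n in('top','scene'):print(n,r.camera_params(n)['fx'],np.round(r.camera_params(n)['pose'],2).tolist())
print(r.sense())
E
```

```text
top 529.2604921555956 [[-0.01, -0.99, 0.11, 278.16], [-1.0, 0.01, -0.02, 17.39], [0.02, -0.11, -0.99, 1786.29], [0.0, 0.0, 0.0, 1.0]]
scene 389.94975604063745 [[-0.19, 0.57, -0.8, 1338.61], [0.98, 0.1, -0.16, 177.14], [-0.01, -0.82, -0.57, 725.9], [0.0, 0.0, 0.0, 1.0]]
{'time': 0.1, 'joint_pos': array([-8.14400609e+01,  7.51103919e+00,  8.53229250e+01,  1.03396156e-03,
        8.72614043e+01, -4.89332760e+00]), 'qd': array([-0.03486012, -0.07818524, -0.12373935,  0.02103837,  0.02227514,
       -0.01056529]), 'joint_efforts': array([-2.60297247e-04, -5.70950282e+01, -5.01943445e+01, -3.71423357e-04,
        7.99123227e-03,  2.37080934e-05]), 'tool_pos': array([ 139.54336863, -583.04259312,  230.34773682]), 'tcp_rot': array([-1.79905067e+02, -9.16394607e-03,  1.34532089e+01]), 'ft_force': array([0.74194549, 0.42228152, 0.77400399]), 'wrist_torque': array([ 0.00940605, -0.00123368,  0.03827038]), 'grip_force': 0.0, 'finger_gap': 84.86939964481105}
```

View pics/top1.png

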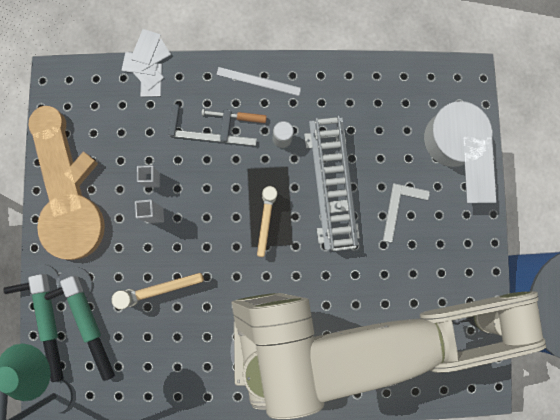

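View pics/scene1.png

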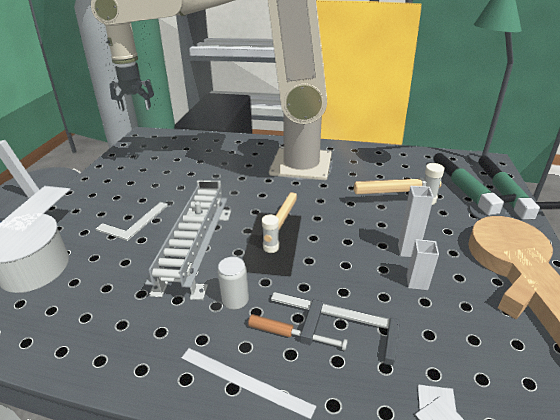

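The top view shows two mallets: one on the mat with its head at (270,194), and one on the bare bench at (122,299). There are two tubes, with tops at (144,210), which looks taller, and (146,174). The lane runs from (340,240), nearest the robot, to (325,122), with the peg at about (340,207). I'll measure these and make one close crop.

Run:
```python
from h import *
d=np.load('pics/top1.npy');p=cv2.imread('pics/top1.png');C=cloud('top',d);np.save('pics/c1.npy',C)
def region(nm,u0,u1,v0,v1,z0,z1):
    Q=C[v0:v1,u0:u1].reshape(-1,3);Q=Q[(Q[:,2]>z0)&(Q[:,2]<z1)]
    if len(Q)<4: print(nm,len(Q));return
    rc=cv2.minAreaRect(Q[:,:2].astype(np.float32)); print(nm,len(Q),'rect',np.round(rc[0],1),np.round(rc[1],1),round(rc[2],1),'med',np.round(np.median(Q,0),1),'zmax',round(Q[:,2].max(),1))
region('bench',200,240,300,320,-50,50)
region('mallet head',250,290,180,210,85,130)
region('mallet handle',250,290,190,260,40,75)
region('mat',245,295,165,250,-3,12)
region('big head',105,140,285,315,85,150)
region('big handle',130,210,265,310,30,75)
region('tubeA',125,165,195,225,100,240)
region('tubeB',125,165,160,190,60,160)
region('lane',300,365,112,255,50,150)
region('peg',325,360,195,220,95,125)
region('tin',265,300,115,150,100,125)
# lane profile
for v in range(116,252,8): print(v,[int(x) if x==x else -1 for x in C[v,308:362:3,2]])
t=cv2.resize(p[110:260,240:370],None,fx=4,fy=4,interpolation=cv2.INTER_CUBIC)
s=cv2.imread('pics/scene1.png'); s=cv2.resize(s[160:300,140:300],None,fx=280/160*1.0,fy=280/160*1.0,interpolation=cv2.INTER_CUBIC)
o=np.zeros((600,800,3),np.uint8);o[:,:520]=t;o[:s.shape[0],520:800]=s[:,:280]
cv2.imwrite('pics/crop1.png',o)
```

```text
bench 660 rect [138.9 164.3] [114.2  65.3] 89.8 med [137.7 167.1   1. ] zmax 14.4
mallet head 157 rect [516.9 -11. ] [44.  41.9] 0.8 med [515.8 -12.4 104.7] zmax 116.3
mallet handle 396 rect [410.8   5.5] [ 33.5 192. ] 80.7 med [405.7   4.7  68.2] zmax 74.9
mat 3244 rect [483.7 -15.8] [168.1 288.4] 89.4 med [485.3 -24.    4.5] zmax 12.0
big head 331 rect [181.8 446.4] [78.2 55.9] 88.9 med [182.5 451.2 127.9] zmax 138.6
big handle 78 rect [220.3 331.6] [ 50.6 260.7] 19.0 med [207.9 348.4  72.4] zmax 75.0
tubeA 346 rect [459.9 370.8] [51.8 51. ] 5.0 med [460.8 371.5 164.4] zmax 209.0
tubeB 259 rect [580.1 386.4] [52.4 50.7] 0.9 med [581.1 387.7 101.8] zmax 128.7
lane 2975 rect [ 552.4 -227. ] [436.5 114.2] 6.0 med [ 563.7 -224.2   81.5] zmax 125.7
peg 37 rect [ 473.7 -233.1] [88.3 57.3] 82.3 med [ 478.5 -236.2  100.9] zmax 114.0
tin 313 rect [717.3 -58.8] [62.2 62.7] 89.2 med [714.9 -59.5 114.8] zmax 123.6
116 [-1, 0, 0, 5, 0, -2, 0, -2, 4, -1, 115, 7, -2, 2, 6, -1, -2, 6]
124 [6, 67, 73, 121, 104, 101, 101, 6, 2, 2, -1, 69, 3, 5, -3, 0, 2, 10]
132 [-2, 71, 69, 112, 102, 112, 100, 107,
[... 333 characters left out ...]
, -2, -3, 53, 58, 105, 85, 84, 91, 86, -2, -4, 95, 60, 3, 2, -3, 0]
180 [-7, 8, 2, 52, 55, 93, 87, 91, 86, 93, 92, 87, 93, 51, 7, 0, 4, -2]
188 [6, 1, 1, 49, 54, 69, 2, 7, 3, 7, 7, -3, 57, 96, 56, -1, 6, 3]
196 [-3, 0, 3, -4, 60, 52, 95, 85, 78, 80, -7, 8, 3, 80, 45, 0, 1, 0]
204 [4, 5, 4, 3, 45, 54, 80, 77, 75, 72, 99, 96, 74, 70, 51, -3, -3, 3]
212 [9, 2, 0, 4, 46, 54, 63, 58, 52, 3, -3, -5, 5, 47, 90, 46, -1, 0]
220 [3, -4, -5, 6, 1, 45, 48, 92, 72, 81, 75, 69, 3, -5, 81, 37, 3, 2]
228 [5, -2, 6, 3, 1, 50, 46, 87, 71, 69, 69, 76, 73, 79, 76, 46, 5, 10]
236 [7, 2, 4, 7, 2, 38, 41, 57, 7, -1, -6, 3, -4, 6, 36, 87, 43, -1]
244 [8, 5, 2, 2, 3, -1, 42, 39, 77, 79, 66, 71, 60, 63, 0, 80, 39, 8]
```

View pics/crop1.png

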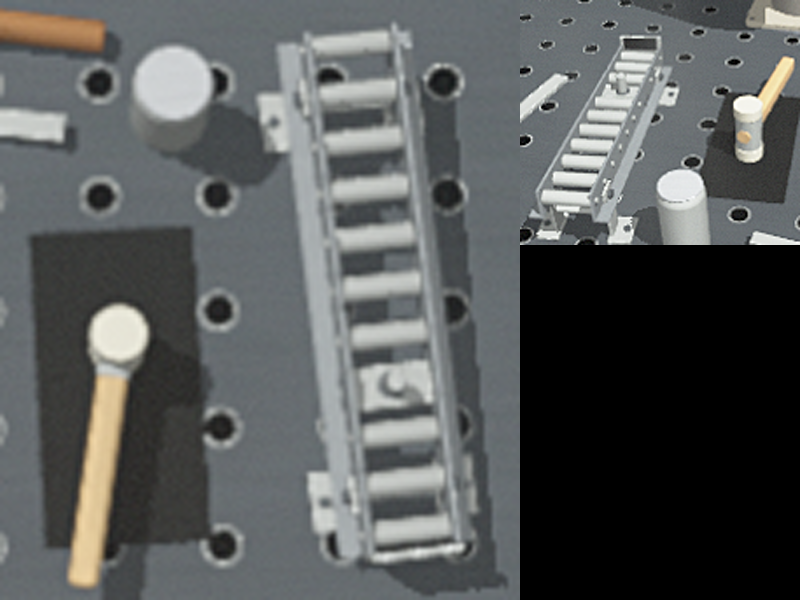

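The crop shows the mallet on the mat with its head at top px (269.8,193.5), about 44 mm across and 104 mm high. That makes it the small one; the other is about 56 mm across and 128 mm high. The peg is at (339,205.8), with seven rollers above it and three below, and the end stop is at the robot end. Of the tubes, A at (144,210) is about 200 mm tall, so it is the long one.

Run:
```python
from h import *
f=lambda n,a,b,h:print(n,np.round(ray('top',240+a/4,110+b/4,h),1))
f('head',119,334,104);f('hend',83,583,68);f('hneck',113,378,68)
f('peg109',396,383,109);f('peg103',396,383,103)
a=ray('top',240+351.5/4,110+43/4,108);b=ray('top',240+412/4,110+529/4,73)
u=(a-b)[:2];print('rollers',a,b,np.linalg.norm(u),np.degrees(np.arctan2(u[1],u[0])))
u/=np.linalg.norm(u);print('stop',b[:2]-10*u,'peg',b[:2]+120*u,'upper',b[:2]+280*u)
C=np.load('pics/c1.npy')
# roller-top points: fit lane via cloud, lane-frame
x=C[112:255,300:365].reshape(-1,3);x=x[(x[:,2]>20)];s=(x[:,:2]-b[:2]+10*u)@u;t=(x[:,:2]-b[:2])@np.array([-u[1],u[0]])
print('lateral rails',np.percentile(t[(x[:,2]-72-.0875*s)>4],[5,25,50,75,95]), 's range',np.percentile(s,[.5,99.5]))
pk=(abs(s-130)<14)&(abs(t)<14)&(x[:,2]>92);print('pegpts',pk.sum(),np.median(x[pk],0))
# tube A top by colour-free depth
for nm,(u0,u1,v0,v1,z0) in dict(A=(125,165,195,225,190),B=(125,165,160,190,112)).items():
    Q=C[v0:v1,u0:u1].reshape(-1,3);Q=Q[Q[:,2]>z0];print(nm,cv2.minAreaRect(Q[:,:2].astype(np.float32)),Q.mean(0),len(Q))
```

```text
head [514. -15. 104.]
hend [316.   15.9  68. ]
hneck [482.8 -10.3  68. ]
peg109 [ 471.8 -236.5  109. ]
peg103 [ 472.5 -237.4  103. ]
rollers [ 752.70502097 -208.22703602  108.        ] [ 356.24021191 -252.07652346   73.        ] 398.88234151751766 6.3113312106062125
stop [ 346.30081957 -253.17583227] peg [ 475.51292002 -238.88481767] upper [ 634.54319749 -221.29587662]
lateral rails [-34.64994716 -30.87999042   5.45925757  37.75706207  41.15233031] s range [ -8.43874649 420.28349809]
pegpts 21 [ 477.42051331 -234.80289453  106.79129514]
A ((459.9955749511719, 371.21856689453125), (51.594329833984375, 50.27786636352539), 4.528052806854248) [459.53657758 371.01351916 199.05241095] 100
B ((580.1232299804688, 386.9294128417969), (52.20709228515625, 49.90789031982422), 0.40472567081451416) [581.04339839 388.051723   118.83816981] 97
```

```bash
cat >> h.py <<'E'
from scipy.spatial.transform import Rotation as Ro
def plan(x,y,z,yaw,s=None,rpy=None):
    s=s or r.sense(); R=Ro.from_euler('xyz',s['tcp_rot'],degrees=True); T=Ro.from_euler('xyz',rpy or [180,0,yaw],degrees=True)
    d=R.inv().apply(np.array([x,y,z])-s['tool_pos']); w=(R.inv()*T).as_rotvec()
    print('t',round(s['time'],2),'shift',np.round(d,1).tolist(),'turn',np.round(w,4).tolist())
def stat():
    s=r.sense();print({k:np.round(s[k],2).tolist() for k in('time','tool_pos','tcp_rot','ft_force','wrist_torque','finger_gap','grip_force','joint_pos')})
E
python3 -c "
from h import *
plan(443,-4,150,-8.9)"
```

```text
t 0.1 shift [429.8, -492.4, 81.2] turn [-0.0017, 0.0002, 0.3901]
```

Request:
jog_arm(rows=[[[430, -492, 20], [0, 0, 0.39]], [[430, -492, 20], [0, 0, 0.39]], [[430, -492, 20], [0, 0, 0.39]], [[430, -492, 20], [0, 0, 0.39]], [[430, -492, 20], [0, 0, 0.39]], [[430, -492, 20], [0, 0, 0.39]], [[430, -492, 20], [0, 0, 0.39]], [[430, -492, 20], [0, 0, 0.39]], [[430, -492, 20], [0, 0, 0.39]], [[430, -492, 20], [0, 0, 0.39]]], grip=70)

```text
time: 1.1
tool_pos: [372.2, -139.1, 215.9]
tcp_rot: [180.0, -0.0, -8.9]
ft_force: [0.4, -1.8, 0.1]
finger_gap: 70.0
grip_force: 0.0
```

```bash
python3 -c "
from h import *
stat();plan(443,-4,150,-8.9)"
```

```text
{'time': 1.1, 'tool_pos': [372.25, -139.09, 215.85], 'tcp_rot': [179.99, -0.02, -8.91], 'ft_force': [0.4, -1.79, 0.06], 'wrist_torque': [-0.02, -0.03, 0.05], 'finger_gap': 70.02, 'grip_force': 0.0, 'joint_pos': [-27.89, -25.41, 116.37, -0.0, 89.02, 71.02]}
t 1.1 shift [48.9, -144.4, 65.9] turn [0.0002, -0.0004, -0.0002]
```

Request:
jog_arm(rows=[[[49, -144, 65], [0, 0, 0]], [[49, -144, 65], [0, 0, 0]], [[49, -144, 65], [0, 0, 0]], [[49, -144, 65], [0, 0, 0]], [[49, -144, 65], [0, 0, 0]], [[49, -144, 65], [0, 0, 0]]])

```text
time: 1.7
tool_pos: [442.2, -6.4, 150.7]
tcp_rot: [180.0, 0.1, -8.8]
ft_force: [0.4, 0.1, 0.3]
finger_gap: 70.3
grip_force: 0.0
```

```bash
python3 -c "
from h import *
stat();plan(443,-4,33,-8.9)
p,d=snap('scene','s2');cv2.imwrite('pics/s2c.png',cv2.resize(p[110:290,180:360],(600,600)))"
```

```text
{'time': 1.7, 'tool_pos': [442.16, -6.38, 150.73], 'tcp_rot': [179.98, 0.06, -8.83], 'ft_force': [0.35, 0.11, 0.33], 'wrist_torque': [0.01, 0.01, -0.01], 'finger_gap': 70.31, 'grip_force': 0.0, 'joint_pos': [-7.46, -14.72, 115.02, -0.02, 79.77, 91.37]}
t 1.7 shift [0.6, -2.5, 117.7] turn [0.0004, 0.0011, 0.0013]
```

View pics/s2c.png

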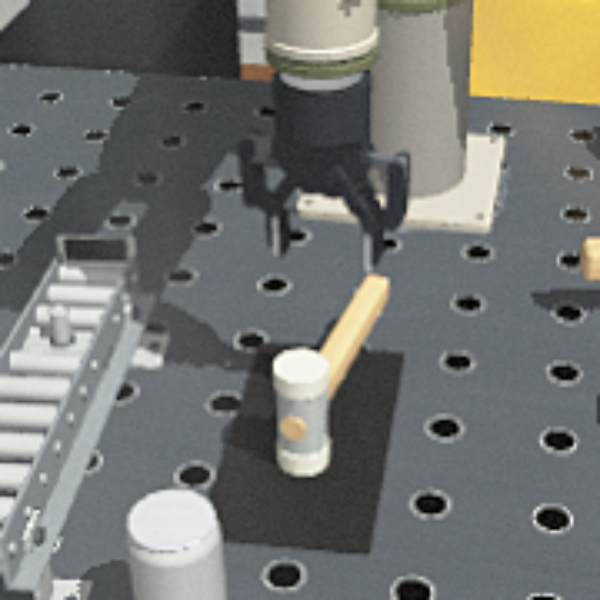

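The gripper, with fingers at about (270,250) and (370,270) in the crop, is above the handle at (350,330), and its fingers straddle it. Going down.

Request:
jog_arm(rows=[[[1, -1, 45], [0, 0, 0]], [[1, -1, 90], [0, 0, 0]], [[1, -1, 112], [0, 0, 0]], [[1, -1, 118], [0, 0, 0]], [[1, -1, 118], [0, 0, 0]], [[1, -1, 118], [0, 0, 0]]])

```text
time: 2.35
tool_pos: [445.3, -6.3, 35.0]
tcp_rot: [-180.0, -0.2, -9.0]
ft_force: [0.9, -0.5, 0.3]
finger_gap: 70.3
grip_force: 0.0
```

Request:
jog_arm(rows=[[[0, 0, 0], [0, 0, 0]], [[0, 0, 0], [0, 0, 0]], [[0, 0, 0], [0, 0, 0]], [[0, 0, 0], [0, 0, 0]], [[0, 0, 0], [0, 0, 0]], [[0, 0, 0], [0, 0, 0]], [[0, 0, 0], [0, 0, 0]]], grip=10, force=110)

```text
time: 3.05
tool_pos: [444.4, -5.5, 34.0]
tcp_rot: [-180.0, -0.1, -8.9]
ft_force: [-2.5, 1.2, 5.8]
finger_gap: 22.7
grip_force: 105.6
```

```bash
python3 -c "
from h import *
stat()"
```

```text
{'time': 3.05, 'tool_pos': [444.45, -5.45, 33.97], 'tcp_rot': [-179.99, -0.08, -8.88], 'ft_force': [-2.52, 1.2, 5.83], 'wrist_torque': [0.15, 0.15, -0.03], 'finger_gap': 22.71, 'grip_force': 105.65, 'joint_pos': [-7.32, -5.65, 120.28, 0.01, 65.29, 91.56]}
```

Request:
jog_arm(rows=[[[0, 0, -20], [0, 0, 0]], [[0, 0, -60], [0, 0, 0]], [[0, 0, -100], [0, 0, 0]], [[0, 0, -140], [0, 0, 0]], [[0, 0, -180], [0, 0, 0]], [[0, 0, -190], [0, 0, 0]], [[0, 0, -190], [0, 0, 0]], [[0, 0, -190], [0, 0, 0]]])

```text
time: 3.85
tool_pos: [442.5, -5.3, 220.4]
tcp_rot: [180.0, 0.2, -8.9]
ft_force: [-0.3, 0.6, -6.4]
finger_gap: 22.7
grip_force: 107.1
```

```bash
python3 -c "
from h import *
stat();plan(404.4,-244.2,200,6.3)
p,d=snap('scene','s3');C=cloud('scene',d)
pt,dt=snap('top','t3');Ct=cloud('top',dt)
for n,K in(('scene',C),('top',Ct)):
  m=(K[...,2]>150)&(K[...,2]<320)&(K[...,0]>485)&(K[...,0]<560)&(abs(K[...,1]+14)<45);Q=K[m];print(n,m.sum(),np.percentile(Q,[2,50,98],axis=0).round(1).tolist())
"
```

```text
{'time': 3.85, 'tool_pos': [442.49, -5.34, 220.4], 'tcp_rot': [179.99, 0.22, -8.89], 'ft_force': [-0.34, 0.59, -6.36], 'wrist_torque': [0.05, 0.36, 0.04], 'finger_gap': 22.69, 'grip_force': 107.09, 'joint_pos': [-7.33, -17.22, 109.7, -0.0, 87.74, 91.55]}
t 3.85 shift [-0.7, 241.9, 20.4] turn [-0.0004, 0.0038, -0.2651]
scene 714 [[497.2, -34.2, 190.8], [531.2, -11.5, 248.3], [538.0, 5.5, 288.6]]Traceback (most recent call last):
  File "<string>", line 7, in <module>
    m=(K[...,2]>150)&(K[...,2]<320)&(K[...,0]>485)&(K[...,0]<560)&(abs(K[...,1]+14)<45);Q=K[m];print(n,m.sum(),np.percentile(Q,[2,50,98],axis=0).round(1).tolist())
                                                                                                               ~~~~~~~~~~~~~^^^^^^^^^^^^^^^^^^^^
    return _quantile_unchecked(
        a, q, axis, out, overwrite_input, method, keepdims, weights)
    return _ureduce(a,
                    func=_quantile_ureduce_func,
    ...<5 lines>...
                    overwrite_input=overwrite_input,
                    method=method)
    r = func(a, **kwargs)
    result = _quantile(arr,
                       quantiles=q,
    ...<2 lines>...
                       out=out,
                       weights=wgt)
    slices_having_nans = np.isnan(arr[-1, ...])
                                  ~~~^^^^^^^^^
IndexError: index -1 is out of bounds for axis 0 with size 0
```

Request:
jog_arm(rows=[[[-2, 242, 25], [0, 0, -0.265]], [[-2, 242, 25], [0, 0, -0.265]], [[-2, 242, 25], [0, 0, -0.265]], [[-2, 242, 25], [0, 0, -0.265]], [[-2, 242, 25], [0, 0, -0.265]], [[-2, 242, 25], [0, 0, -0.265]], [[-2, 242, 25], [0, 0, -0.265]], [[-2, 242, 25], [0, 0, -0.265]], [[-2, 242, 25], [0, 0, -0.265]]])

```text
time: 4.85
tool_pos: [404.5, -242.9, 197.4]
tcp_rot: [-179.9, 0.0, 6.4]
ft_force: [0.5, 0.1, -5.1]
finger_gap: 22.7
grip_force: 109.5
```

```bash
python3 -c "
from h import *
stat();plan(403.4,-244.3,155,6.3)
pt,dt=snap('top','t4')
p,d=snap('scene','s4');C=cloud('scene',d)
m=(C[...,2]>145)&(C[...,2]<290)&(C[...,0]>430)&(C[...,0]<530)&(abs(C[...,1]+236)<45);Q=C[m];print(m.sum(),np.percentile(Q,[2,50,98],axis=0).round(1).tolist())
m=(C[...,2]>95)&(C[...,2]<112)&(C[...,0]>455)&(C[...,0]<495)&(abs(C[...,1]+236)<15);Q=C[m];print(m.sum(),np.percentile(Q,[2,50,98],axis=0).round(1).tolist())
o=np.hstack([cv2.resize(pt[170:250,300:380],(400,400)),cv2.resize(p[150:230,160:240],(400,400))]);cv2.imwrite('pics/c4.png',o)
"
```

```text
{'time': 4.85, 'tool_pos': [404.46, -242.9, 197.37], 'tcp_rot': [-179.94, 0.04, 6.38], 'ft_force': [0.51, 0.08, -5.14], 'wrist_torque': [-0.08, 0.33, 0.04], 'finger_gap': 22.73, 'grip_force': 109.46, 'joint_pos': [-37.23, -11.7, 107.52, 0.02, 84.25, 46.38]}
t 4.85 shift [-1.2, 1.3, 42.4] turn [-0.0011, 0.0006, 0.0014]
638 [[454.3, -252.1, 168.3], [492.4, -227.5, 225.1], [499.9, -212.8, 266.7]]
23 [[468.7, -242.1, 95.3], [479.1, -233.8, 101.0], [485.3, -228.9, 104.5]]
```

View pics/c4.png

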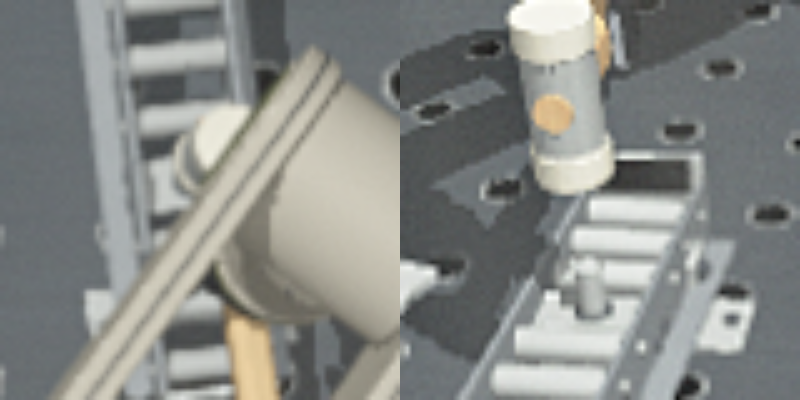

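The scene crop shows the peg's top at crop (588,265), and the mallet's lower face centred at about (571,178), above and beyond it. I'll compare the two by rays.

```bash
python3 -c "
from h import *
print('peg',ray('scene',197.7,203,106).round(1), ray('scene',197.7,203,103).round(1))
for v in (176,179,182): print('face',v,ray('scene',194.2,150+v/5,167.5).round(1))
cp=r.camera_params('scene')
"
```

```text
peg [ 481.1 -232.   106. ] [ 477. -234.  103.]
face 176 [ 484.2 -232.7  167.5]
face 179 [ 487.2 -231.5  167.5]
face 182 [ 490.2 -230.3  167.5]
```

Request:
jog_arm(rows=[[[0, 0, 25], [0, 0, 0]], [[0, 0, 50], [0, 0, 0]], [[0, 0, 76], [0, 0, 0]], [[0, 0, 76], [0, 0, 0]], [[0, 0, 55], [0, 0, 0]], [[0, 0, 40], [0, 0, 0]], [[0, 0, 40], [0, 0, 0]], [[0, 0, 40], [0, 0, 0]]])

```text
time: 5.75
tool_pos: [405.1, -244.6, 159.2]
tcp_rot: [179.9, -0.1, 6.3]
ft_force: [-0.3, 0.7, -5.3]
finger_gap: 22.8
grip_force: 109.9
```

```bash
python3 -c "
from h import *
stat()
p,d=snap('scene','s5');C=cloud('scene',d)
m=(C[...,2]>115)&(C[...,2]<245)&(C[...,0]>430)&(C[...,0]<530)&(abs(C[...,1]+236)<45);Q=C[m];print(m.sum(),np.percentile(Q,[2,50,98],axis=0).round(1).tolist())
cv2.imwrite('pics/c5.png',cv2.resize(p[140:230,150:250],(800,600)))
"
```

```text
{'time': 5.75, 'tool_pos': [405.11, -244.62, 159.22], 'tcp_rot': [179.9, -0.1, 6.32], 'ft_force': [-0.27, 0.71, -5.29], 'wrist_torque': [-0.04, 0.3, -0.0], 'finger_gap': 22.82, 'grip_force': 109.9, 'joint_pos': [-37.33, -10.07, 110.15, -0.0, 79.78, 46.35]}
604 [[458.8, -254.1, 130.5], [492.9, -228.9, 187.8], [500.8, -214.3, 228.2]]
```

View pics/c5.png

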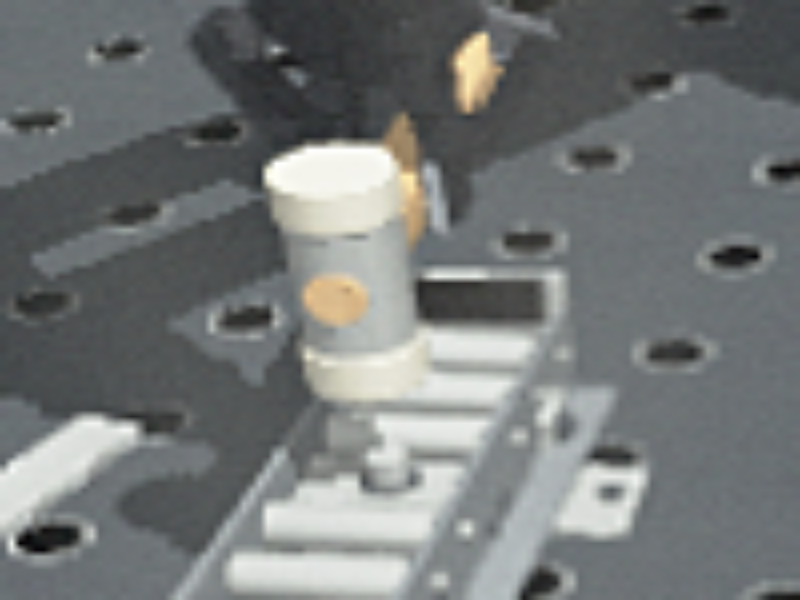

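The peg is now visibly lower, a stub at (388,465) in the crop just above its hole, and the mallet is still upright. Second blow.

Request:
jog_arm(rows=[[[0, 0, 25], [0, 0, 0]], [[0, 0, 50], [0, 0, 0]], [[0, 0, 50], [0, 0, 0]], [[0, 0, 10], [0, 0, 0]], [[0, 0, -40], [0, 0, 0]], [[0, 0, -40], [0, 0, 0]], [[0, 0, -40], [0, 0, 0]]])

```text
time: 6.5
tool_pos: [405.0, -244.7, 199.9]
tcp_rot: [179.9, -0.1, 6.3]
ft_force: [-0.6, -1.4, -6.4]
finger_gap: 22.6
grip_force: 110.9
```

```bash
python3 -c "
from h import *
stat()
p,d=snap('scene','s6');C=cloud('scene',d)
m=(C[...,2]>155)&(C[...,2]<295)&(C[...,0]>430)&(C[...,0]<530)&(abs(C[...,1]+236)<45);Q=C[m];print(m.sum(),np.percentile(Q,[2,50,98],axis=0).round(1).tolist())
cv2.imwrite('pics/c6.png',cv2.resize(p[160:230,160:240],(700,600),interpolation=cv2.INTER_CUBIC))
plan(435,-60,210,-8.9)
"
```

```text
{'time': 6.5, 'tool_pos': [405.01, -244.71, 199.9], 'tcp_rot': [179.9, -0.12, 6.29], 'ft_force': [-0.56, -1.39, -6.45], 'wrist_torque': [-0.03, 0.35, -0.03], 'finger_gap': 22.57, 'grip_force': 110.86, 'joint_pos': [-37.36, -11.8, 107.33, 0.01, 84.31, 46.35]}
646 [[447.8, -254.7, 174.7], [492.7, -229.9, 230.4], [501.1, -215.1, 272.3]]
t 6.55 shift [51.0, -179.5, -12.1] turn [-0.0005, 0.0006, 0.2652]
```

View pics/c6.png

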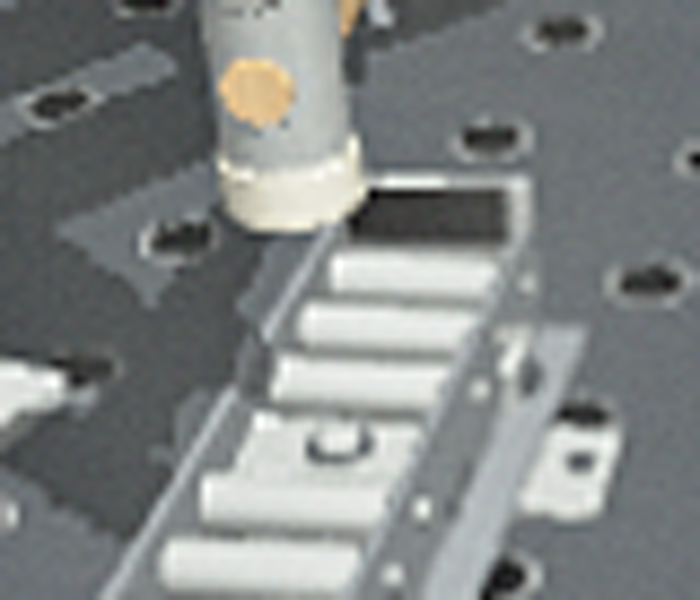

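Only the peg's flat top shows now, at crop (338,437), almost level with its block between the rollers. The head now sits about 3 mm higher in the grip, which fits the peg having bottomed out. I'll check the peg's height.

```bash
python3 -c "
from h import *
for f,u,v in(('s4',197.7,203),('s5',198.5,209.4),('s6',198.6,210.6)):
  for z in (78,82,86,92,106): print(f,z,ray('scene',u,v,z).round(1)[:2].tolist(),end=' ')
  C=cloud('scene',np.load('pics/'+f+'.npy'));print('\n',np.round(C[int(v)-1:int(v)+2,197:201,2]).tolist())
C=cloud('scene',np.load('pics/s6.npy'))
print('block',np.round(C[208:215,186:210,2]).tolist())
"
```

```text
s4 78 [442.4, -250.5] s4 82 [447.9, -247.9] s4 86 [453.4, -245.2] s4 92 [461.7, -241.3] s4 106 [481.1, -232.0] 
 [[105.0, 101.0, 101.0, 78.0], [104.0, 104.0, 103.0, 76.0], [103.0, 100.0, 101.0, 75.0]]
s5 78 [473.7, -236.2] s5 82 [479.0, -233.7] s5 86 [484.4, -231.1] s5 92 [492.4, -227.3] s5 106 [511.1, -218.4] 
 [[86.0, 87.0, 87.0, 86.0], [86.0, 85.0, 87.0, 83.0], [80.0, 84.0, 82.0, 79.0]]
s6 78 [479.4, -233.8] s6 82 [484.7, -231.3] s6 86 [490.0, -228.7] s6 92 [498.0, -224.9] s6 106 [516.6, -216.0] 
 [[71.0, 71.0, 71.0, 71.0], [77.0, 75.0, 77.0, 74.0], [76.0, 74.0, 74.0, 76.0]]
block [[86.0, 80.0, 74.0, 70.0, 64.0, 57.0, 63.0, 62.0, 62.0, 64.0, 65.0, 64.0, 63.0, 62.0, 64.0, 64.0, 67.0, 65.0, 67.0, 63.0, 65.0, 65.0, 66.0, 89.0], [82.0, 76.0, 72.0, 70.0, 71.0, 71.0, 71.0, 73.0, 69.0, 70.0, 72.0, 71.0, 71.0, 71.0, 71.0, 71.0, -4.0, 0.0, -1.0, -1.0, 26.0, 24.0, 25.0, 90.0], [79.0, 76.0, 68.0, 70.0, 71.0, 71.0, 72.0, 70.0, 70.0, 69.0, 69.0, 77.0, 75.0, 77.0, 74.0, 71.0, 71.0, 72.0, 70.0, 70.0, 69.0, 71.0, 69.0, 88.0], [77.0, 71.0, 70.0, 71.0, 69.0, 73.0, 68.0, 73.0, 72.0, 73.0, 75.0, 76.0, 74.0, 74.0, 76.0, 73.0, 72.0, 71.0, 72.0, 71.0, 69.0, 70.0, 89.0, 89.0], [76.0, 72.0, 71.0, 72.0, 69.0, 71.0, 71.0, 71.0, 72.0, 70.0, 74.0, 74.0, 73.0, 75.0, 75.0, 71.0, 72.0, 71.0, 69.0, 72.0, 73.0, 71.0, 92.0, 87.0], [72.0, 70.0, 72.0, 69.0, 69.0, 69.0, 70.0, 70.0, 72.0, 72.0, 72.0, 75.0, 71.0, 72.0, 70.0, 73.0, 71.0, 72.0, 70.0, 70.0, 73.0, 93.0, 93.0, 83.0], [69.0, 70.0, 69.0, 70.0, 67.0, 68.0, 74.0, 70.0, 72.0, 69.0, 71.0, 72.0, 71.0, 69.0, 71.0, 70.0, 70.0, 71.0, 71.0, 70.0, 68.0, 93.0, 90.0, 83.0]]
```

The block reads about 71 and the peg about 75.5, so the peg is home. Taking the mallet back, tilted about 2.9° head-down to undo the slip in the grip.

```bash
python3 -c "
from h import *
plan(444,-5.5,180,-8.9);plan(444,-5.5,180,0,rpy=[180,2.8,-8.9])
"
```

```text
t 6.55 shift [65.9, -232.6, 18.0] turn [-0.0005, 0.0006, 0.2652]
t 6.55 shift [65.9, -232.6, 18.0] turn [0.0059, -0.048, 0.2652]
```

Request:
jog_arm(rows=[[[66, -233, 0], [0.006, -0.048, 0.265]], [[66, -233, 0], [0.006, -0.048, 0.265]], [[66, -233, 0], [0.006, -0.048, 0.265]], [[66, -233, 0], [0.006, -0.048, 0.265]], [[66, -233, 0], [0.006, -0.048, 0.265]], [[66, -233, 18], [0.006, -0.048, 0.265]], [[66, -233, 18], [0.006, -0.048, 0.265]], [[66, -233, 18], [0.006, -0.048, 0.265]], [[66, -233, 18], [0.006, -0.048, 0.265]]])

```text
time: 7.45
tool_pos: [444.0, -6.5, 179.8]
tcp_rot: [180.0, 2.8, -9.0]
ft_force: [0.7, -0.5, -4.8]
finger_gap: 22.8
grip_force: 110.5
```

```bash
python3 -c "
from h import *
stat();plan(444,-5.5,40,0,rpy=[180,2.8,-8.9])
p,d=snap('scene','s7');C=cloud('scene',d)
m=(C[...,2]>130)&(C[...,2]<270)&(C[...,0]>485)&(C[...,0]<560)&(abs(C[...,1]+14)<35);Q=C[m];print(m.sum(),np.percentile(Q,[2,50,98],axis=0).round(1).tolist())
for lo in range(150,250,15):
  q=Q[(Q[:,2]>lo)&(Q[:,2]<lo+15)&(abs(Q[:,1]+14)<8)];print(lo,len(q),q.mean(0).round(1) if len(q) else '')
"
```

```text
{'time': 7.45, 'tool_pos': [444.01, -6.48, 179.8], 'tcp_rot': [179.96, 2.83, -8.99], 'ft_force': [0.73, -0.54, -4.76], 'wrist_torque': [0.05, 0.21, 0.0], 'finger_gap': 22.84, 'grip_force': 110.48, 'joint_pos': [-7.48, -12.74, 110.31, 0.03, 85.26, 91.5]}
t 7.45 shift [6.7, -1.1, 139.6] turn [0.0007, 0.0005, -0.0015]
676 [[500.5, -38.4, 150.1], [533.7, -15.2, 207.4], [540.9, 1.9, 247.6]]
150 29 [537.7 -13.5 157.3]
165 33 [536.1 -13.7 172.2]
180 31 [536.6 -13.3 188.3]
195 37 [537.  -14.3 202.9]
210 37 [536.4 -13.6 218.1]
225 27 [538.3 -13.1 233.3]
240 68 [523.2 -14.3 245.8]
```

Request:
jog_arm(rows=[[[2, -1, 45], [0, 0, 0]], [[4, -1, 90], [0, 0, 0]], [[6, -1, 125], [0, 0, 0]], [[7, -1, 139], [0, 0, 0]], [[7, -1, 143], [0, 0, 0]], [[7, -1, 145], [0, 0, 0]], [[7, -1, 145], [0, 0, 0]], [[7, -1, 145], [0, 0, 0]]])

```text
time: 8.3
tool_pos: [445.9, -4.9, 36.3]
tcp_rot: [180.0, 2.6, -8.9]
ft_force: [-0.1, -0.4, -6.3]
finger_gap: 22.6
grip_force: 111.0
```

```bash
python3 -c "
from h import *
stat()"
```

```text
{'time': 8.3, 'tool_pos': [445.89, -4.9, 36.27], 'tcp_rot': [179.98, 2.61, -8.92], 'ft_force': [-0.14, -0.43, -6.29], 'wrist_torque': [0.04, 0.2, -0.05], 'finger_gap': 22.61, 'grip_force': 111.0, 'joint_pos': [-7.27, -2.83, 117.39, 0.06, 68.05, 91.62]}
```

Request:
jog_arm(rows=[[[0, 0, 1], [0, 0, 0]], [[0, 0, 2], [0, 0, 0]], [[0, 0, 2], [0, 0, 0]], [[0, 0, 2], [0, 0, 0]]])

```text
time: 8.7
tool_pos: [445.4, -4.7, 34.5]
tcp_rot: [180.0, 2.7, -8.9]
ft_force: [-7.1, -0.2, 9.5]
finger_gap: 22.6
grip_force: 113.1
```

Request:
jog_arm(rows=[[[0, 0, 0], [0, 0, 0]], [[0, 0, 0], [0, 0, 0]], [[0, 0, 0], [0, 0, 0]], [[0, 0, 0], [0, 0, 0]], [[0, 0, 0], [0, 0, 0]]], grip=60)

```text
time: 9.2
tool_pos: [444.5, -4.5, 32.8]
tcp_rot: [180.0, 2.8, -8.9]
ft_force: [0.0, 0.4, 0.2]
finger_gap: 59.7
grip_force: 0.0
```

Request:
jog_arm(rows=[[[0, 0, -30], [0, 0, 0]], [[0, 0, -80], [0, 0, 0]], [[0, 0, -130], [0, 0, 0]], [[0, 0, -180], [0, 0, 0]], [[0, 0, -200], [0, 0, 0]], [[0, 0, -200], [0, 0, 0]]])

```text
time: 9.8
tool_pos: [456.5, -6.2, 237.2]
tcp_rot: [180.0, 2.3, -8.9]
ft_force: [1.0, -0.4, -0.4]
finger_gap: 60.1
grip_force: 0.0
```

```bash
python3 -c "
from h import *
stat()
p,d=snap('scene','s8');C=cloud('scene',d)
m=(C[...,2]>10)&(C[...,2]<130)&(C[...,0]>485)&(C[...,0]<560)&(abs(C[...,1]+14)<35);Q=C[m];print(m.sum(),np.percentile(Q,[2,50,98],axis=0).round(1).tolist())
"
```

```text
{'time': 9.8, 'tool_pos': [456.47, -6.24, 237.18], 'tcp_rot': [179.99, 2.31, -8.89], 'ft_force': [0.97, -0.45, -0.43], 'wrist_torque': [-0.03, 0.0, 0.05], 'finger_gap': 60.09, 'grip_force': 0.0, 'joint_pos': [-7.27, -13.05, 104.54, 0.06, 90.82, 91.63]}
525 [[499.7, -35.1, 11.9], [534.4, -13.5, 70.0], [541.8, 3.2, 103.5]]
```

The mallet stands back on the mat with its head top at about 104. Next is the long tube: take it from the side with the tool horizontal, pointing +y, so that turning the tool down lays the tube flat.

```bash
python3 -c "
from h import *
plan(460,200,320,94.5)"
```

```text
t 9.85 shift [-30.9, -204.3, -84.4] turn [-0.0399, 0.0319, -1.8043]
```

Request:
jog_arm(rows=[[[-31, -204, -84], [-0.04, 0.032, -1.8]], [[-31, -204, -84], [-0.04, 0.032, -1.8]], [[-31, -204, -84], [-0.04, 0.032, -1.8]], [[-31, -204, -84], [-0.04, 0.032, -1.8]], [[-31, -204, -84], [-0.04, 0.032, -1.8]], [[-31, -204, -84], [-0.04, 0.032, -1.8]], [[-31, -204, -84], [-0.04, 0.032, -1.8]], [[-31, -204, -84], [-0.04, 0.032, -1.8]], [[-31, -204, -84], [-0.04, 0.032, -1.8]], [[-31, -204, -84], [-0.04, 0.032, -1.8]]], grip=85)

```text
time: 10.85
tool_pos: [458.2, 199.6, 315.2]
tcp_rot: [-179.3, 0.5, 77.4]
ft_force: [0.4, 0.0, -0.2]
finger_gap: 85.1
grip_force: 0.0
```

```bash
python3 -c "
from h import *
stat()
T=Ro.from_euler('xyz',[180,0,94.5],degrees=True)*Ro.from_rotvec([0,0,0])
# horizontal target: tool x up, y=(c,s,0), z=(-s,c,0)
a=np.radians(4.5);c,s=np.cos(a),np.sin(a)
M=np.array([[0,c,-s],[0,s,c],[1,0,0]]);print(Ro.from_matrix(M).as_euler('xyz',degrees=True))
S=r.sense();R=Ro.from_euler('xyz',S['tcp_rot'],degrees=True)
print((R.inv()*Ro.from_matrix(M)).as_rotvec(), R.inv().apply(np.array([462,270,290])-S['tool_pos']))
"
```

```text
{'time': 10.85, 'tool_pos': [458.15, 199.62, 315.23], 'tcp_rot': [-179.27, 0.5, 77.4], 'ft_force': [0.35, 0.01, -0.23], 'wrist_torque': [-0.02, -0.03, -0.01], 'finger_gap': 85.11, 'grip_force': 0.0, 'joint_pos': [17.71, -8.42, 92.4, -0.06, 96.9, 30.3]}
[-85.5 -90.    0. ]
[ 0.22350893  1.56471219 -0.24546542] [ 69.73736531 -11.28318257  24.77165449]<sys>:0: UserWarning: Gimbal lock detected. Setting third angle to zero since it is not possible to uniquely determine all angles.
```

Request:
jog_arm(rows=[[[70, -11, 25], [0.2235, 1.5647, -0.2455]], [[70, -11, 25], [0.2235, 1.5647, -0.2455]], [[70, -11, 25], [0.2235, 1.5647, -0.2455]], [[70, -11, 25], [0.2235, 1.5647, -0.2455]], [[70, -11, 25], [0.2235, 1.5647, -0.2455]], [[70, -11, 25], [0.2235, 1.5647, -0.2455]], [[70, -11, 25], [0.2235, 1.5647, -0.2455]], [[70, -11, 25], [0.2235, 1.5647, -0.2455]], [[70, -11, 25], [0.2235, 1.5647, -0.2455]], [[70, -11, 25], [0.2235, 1.5647, -0.2455]]])

```text
time: 11.85
tool_pos: [463.6, 269.6, 291.4]
tcp_rot: [-172.4, -84.8, 85.6]
ft_force: [-0.7, 0.9, 0.1]
finger_gap: 85.2
grip_force: 0.0
```

```bash
cat >> h.py <<'E'
def planM(p,M):
    S=r.sense();R=Ro.from_euler('xyz',S['tcp_rot'],degrees=True)
    print('t',S['time'],'shift',R.inv().apply(np.array(p)-S['tool_pos']).round(1).tolist(),'turn',(R.inv()*Ro.from_matrix(M)).as_rotvec().round(4).tolist())
c,s=np.cos(np.radians(4.5)),np.sin(np.radians(4.5))
MH=np.array([[0,c,-s],[0,s,c],[1,0,0]])
E
python3 -c "
from h import *
stat();planM([465.5,300,112],MH)
"
```

```text
{'time': 11.85, 'tool_pos': [463.58, 269.62, 291.41], 'tcp_rot': [-172.43, -84.79, 85.58], 'ft_force': [-0.73, 0.88, 0.09], 'wrist_torque': [-0.43, -0.1, 0.04], 'finger_gap': 85.18, 'grip_force': 0.0, 'joint_pos': [-16.86, 9.84, 113.75, 74.25, 103.56, -35.7]}
t 11.85 shift [-175.9, 5.7, 46.3] turn [0.0235, 0.09, -0.013]
```

Request:
jog_arm(rows=[[[0, 0, 50], [0.0235, 0.09, -0.013]], [[10, -4, 100], [0.0235, 0.09, -0.013]], [[10, -4, 122], [0.0235, 0.09, -0.013]], [[10, -4, 122], [0.0235, 0.09, -0.013]], [[10, -4, 122], [0.0235, 0.09, -0.013]], [[10, -4, 122], [0.0235, 0.09, -0.013]]])

```text
time: 12.45
tool_pos: [452.6, 391.8, 290.2]
tcp_rot: [-176.7, -89.6, 91.3]
ft_force: [0.3, -0.2, 0.3]
finger_gap: 84.7
grip_force: 0.0
```

```bash
python3 -c "
from h import *
stat();planM([458.5,390,112],MH)
p,d=snap('scene','s9');t,dt=snap('top','t9')
cv2.imwrite('pics/c9.png',np.hstack([cv2.resize(t[90:310,80:300],(400,400)),cv2.resize(p[60:300,240:480],(400,400))]))
C=cloud('scene',d);m=(C[...,2]>30)&(C[...,2]<190)&(abs(C[...,0]-460)<45)&(abs(C[...,1]-371)<45);print(np.percentile(C[m],[2,50,98],axis=0).round(1).tolist())
"
```

```text
{'time': 12.45, 'tool_pos': [452.6, 391.79, 290.15], 'tcp_rot': [-176.66, -89.62, 91.29], 'ft_force': [0.34, -0.21, 0.29], 'wrist_torque': [-0.42, -0.09, 0.05], 'finger_gap': 84.68, 'grip_force': 0.0, 'joint_pos': [-2.74, 12.35, 115.19, 85.19, 95.61, -37.79]}
t 12.45 shift [-178.2, 5.8, -1.1] turn [-0.0024, 0.0066, -0.0004]
[[436.0, 344.3, 36.4], [483.2, 365.3, 125.4], [487.9, 395.9, 188.2]]
```

View pics/c9.png

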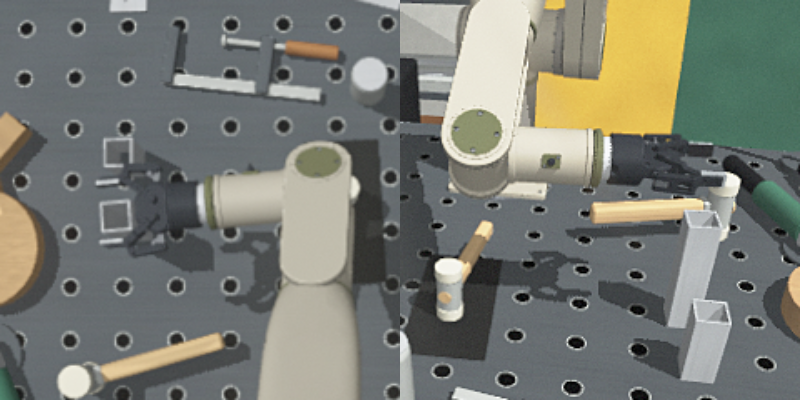

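In both crops the open fingers are above the long tube, whose top is at (117,215) left and (700,220) right. The wrist block, left crop (320,160), sits nearly over the mallet head at (352,190), so I need to know how low the wrist reaches before going down.

```bash
python3 -c "
from h import *
C=cloud('scene',np.load('pics/s9.npy'));T=cloud('top',np.load('pics/t9.npy'))
for n,K in(('s',C),('t',T)):
  m=(K[...,2]>130)&(K[...,0]>380)&(K[...,0]<620)&(K[...,1]<110)&(K[...,1]>-80);Q=K[m]
  print(n,m.sum(),np.percentile(Q,[1,10,50,90,99],axis=0).round(0).tolist())
Q=C[(C[...,2]>130)&(C[...,0]>380)&(C[...,1]<300)&(C[...,1]>-80)]
for y in range(-80,300,30):
  q=Q[(Q[:,1]>y)&(Q[:,1]<y+30)];print(y,len(q),q[:,2].min() if len(q) else '',np.percentile(q[:,2],3) if len(q) else '',q[:,0].max() if len(q) else '')
"
```

```text
s 4539 [[382.0, -16.0, 223.0], [406.0, -3.0, 271.0], [491.0, 40.0, 356.0], [539.0, 81.0, 430.0], [557.0, 106.0, 449.0]]
t 2399 [[382.0, -19.0, 278.0], [397.0, -6.0, 326.0], [461.0, 38.0, 381.0], [529.0, 86.0, 440.0], [553.0, 108.0, 453.0]]
-80 0   
-50 7 240.80477237641145 241.52765852400188 470.58009237414103
-20 981 212.08937184141791 233.00056971658552 556.801929423569
10 1299 211.59764244771895 225.52699532840413 562.4866777118868
40 1324 212.30579809333904 231.1095604175875 559.3568549194292
70 785 254.40197666974979 267.05686061302634 541.7781140712106
100 431 259.4860551500212 264.75012302926956 522.699268421336
130 429 254.28879961159208 263.43128780571993 528.1277632451006
160 440 255.566286912902 264.79157775230516 514.1926179874409
190 399 254.43498654039286 263.06460854735855 514.6404421804737
220 404 262.6939036116963 266.3766015678144 506.191723870523
250 350 258.0453720044113 270.14005460109536 527.8941251028544
280 304 277.6436841767059 279.987010441594 532.3256342175149
```

The wrist's underside is about 78 mm below the TCP, too low for a horizontal grasp near the mallet. I'll tilt the tool 20° downward, which lifts the wrist about 100 mm, grip at about z=120, and finish the lay-down 20° past vertical.

```bash
cat >> h.py <<'E'
def MT(deg,M=MH): return M@Ro.from_rotvec([0,np.radians(deg),0]).as_matrix()
E
python3 -c "
from h import *
planM([458.6,388.8,270],MT(-20));print(MT(-20).round(2))
"
```

```text
t 12.55 shift [-20.7, 5.2, -3.0] turn [-0.0015, -0.3424, 0.0011]
[[-0.03  1.   -0.07]
 [ 0.34  0.08  0.94]
 [ 0.94  0.   -0.34]]
```

Request:
jog_arm(rows=[[[-21, 5, -3], [-0.0015, -0.3424, 0.001]], [[-21, 5, -3], [-0.0015, -0.3424, 0.001]], [[-21, 5, -3], [-0.0015, -0.3424, 0.001]], [[-21, 5, -3], [-0.0015, -0.3424, 0.001]], [[-21, 5, -3], [-0.0015, -0.3424, 0.001]]])

```text
time: 13.05
tool_pos: [457.9, 389.2, 269.9]
tcp_rot: [179.9, -70.1, 94.7]
ft_force: [-0.5, 0.7, -0.2]
finger_gap: 85.0
grip_force: 0.0
```

```bash
python3 -c "
from h import *
stat();planM([458.6,388.8,113.5],MT(-20))
T=snap('scene','s10')[1];C=cloud('scene',T)
Q=C[(C[...,2]>120)&(C[...,0]>440)&(C[...,1]<70)&(C[...,1]>-50)];print(Q[:,2].min(),np.percentile(Q[:,2],2))
"
```

```text
{'time': 13.05, 'tool_pos': [457.94, 389.2, 269.93], 'tcp_rot': [179.87, -70.08, 94.68], 'ft_force': [-0.48, 0.72, -0.2], 'wrist_torque': [-0.48, -0.05, -0.01], 'finger_gap': 84.95, 'grip_force': 0.0, 'joint_pos': [-0.46, 1.73, 113.65, 69.89, 85.88, -25.57]}
t 13.05 shift [-147.2, 0.5, 52.9] turn [-0.0007, -0.0014, 0.0011]
313.0074017322611 322.7590969904937
```

Request:
jog_arm(rows=[[[-37, 0, 13], [0, 0, 0]], [[-75, 0, 27], [0, 0, 0]], [[-112, 0, 40], [0, 0, 0]], [[-140, 0.5, 50], [0, 0, 0]], [[-147, 0.5, 53], [0, 0, 0]], [[-147, 0.5, 53], [0, 0, 0]], [[-147, 0.5, 53], [0, 0, 0]]])

```text
time: 13.8
tool_pos: [459.0, 389.2, 114.5]
tcp_rot: [179.9, -70.1, 94.6]
ft_force: [0.3, -0.3, -0.7]
finger_gap: 85.3
grip_force: 0.0
```

```bash
python3 -c "
from h import *
stat()
p=snap('scene','s11')[0];t=snap('top','t11')[0]
cv2.imwrite('pics/c11.png',np.hstack([cv2.resize(t[170:250,90:190],(400,400)),cv2.resize(p[150:300,330:480],(400,400))]))
"
```

```text
{'time': 13.8, 'tool_pos': [459.0, 389.2, 114.53], 'tcp_rot': [179.92, -70.07, 94.64], 'ft_force': [0.32, -0.27, -0.72], 'wrist_torque': [-0.43, -0.06, -0.01], 'finger_gap': 85.27, 'grip_force': 0.0, 'joint_pos': [-0.46, 20.13, 113.4, 72.04, 79.91, -42.84]}
```

View pics/c11.png

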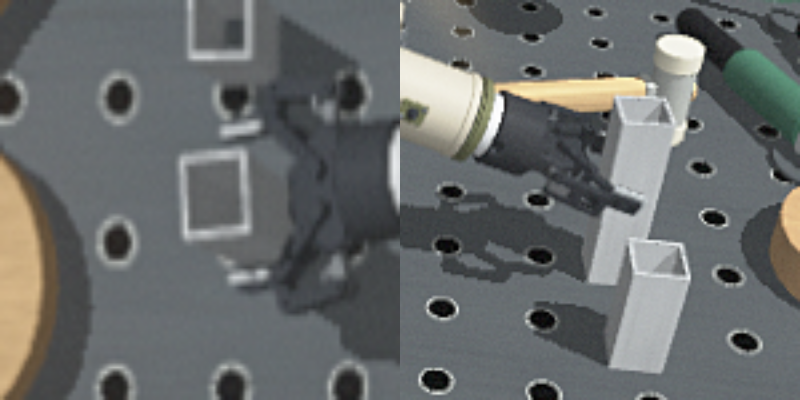

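The fingers straddle the tube: pads at left crop (238,128) and (248,275), tube top at (215,195). The near finger at right crop (615,198) is clear of the short tube. Closing.

Request:
jog_arm(rows=[[[0, 0, 0], [0, 0, 0]], [[0, 0, 0], [0, 0, 0]], [[0, 0, 0], [0, 0, 0]], [[0, 0, 0], [0, 0, 0]], [[0, 0, 0], [0, 0, 0]], [[0, 0, 0], [0, 0, 0]], [[0, 0, 0], [0, 0, 0]]], grip=40, force=80)

```text
time: 14.6
tool_pos: [458.9, 389.2, 114.5]
tcp_rot: [179.8, -70.1, 94.8]
ft_force: [-1.6, -3.8, 5.5]
finger_gap: 49.5
grip_force: 82.3
```

```bash
python3 -c "
from h import *
stat();planM([440,330,270],MT(-20))
"
```

```text
{'time': 14.6, 'tool_pos': [458.87, 389.18, 114.52], 'tcp_rot': [179.77, -70.07, 94.81], 'ft_force': [-1.58, -3.83, 5.47], 'wrist_torque': [-0.03, 0.13, 0.23], 'finger_gap': 49.46, 'grip_force': 82.32, 'joint_pos': [-0.46, 20.12, 113.41, 72.03, 79.92, -42.9]}
t 14.6 shift [126.6, -23.3, -107.1] turn [-0.0011, -0.0012, 0.0018]
```

Request:
jog_arm(rows=[[[14, 0, -5], [0, 0, 0]], [[47, 0, -17], [0, 0, 0]], [[85, 0, -31], [0, 0, 0]], [[120, 0, -44], [0, 0, 0]], [[147, 0, -53], [0, 0, 0]], [[147, 0, -53], [0, 0, 0]], [[147, 0, -53], [0, 0, 0]]])

```text
time: 15.3
tool_pos: [458.2, 389.5, 269.2]
tcp_rot: [179.8, -69.9, 94.8]
ft_force: [0.3, 1.1, -2.9]
finger_gap: 49.2
grip_force: 83.1
```

```bash
python3 -c "
from h import *
stat();planM([430,230,230],MT(-110))
C=cloud('scene',snap('scene','s12')[1])
m=(C[...,2]>130)&(C[...,2]<240)&(abs(C[...,0]-460)<45)&(abs(C[...,1]-371)<40);print(m.sum(),np.percentile(C[m],[2,50,98],axis=0).round(1).tolist())
"
```

```text
{'time': 15.3, 'tool_pos': [458.18, 389.55, 269.25], 'tcp_rot': [179.81, -69.93, 94.77], 'ft_force': [0.33, 1.11, -2.91], 'wrist_torque': [-0.84, -0.03, 0.02], 'finger_gap': 49.22, 'grip_force': 83.06, 'joint_pos': [-0.38, 1.78, 113.57, 69.77, 85.78, -25.54]}
t 15.3 shift [-90.6, -40.9, -133.8] turn [0.0003, -1.5697, 0.0022]
738 [[440.6, 345.1, 154.9], [483.7, 366.8, 197.1], [488.1, 396.7, 237.8]]
```

Request:
jog_arm(rows=[[[-90, -41, -134], [0, -1.57, 0.002]], [[-90, -41, -134], [0, -1.57, 0.002]], [[-90, -41, -134], [0, -1.57, 0.002]], [[-90, -41, -134], [0, -1.57, 0.002]], [[-90, -41, -134], [0, -1.57, 0.002]], [[-90, -41, -134], [0, -1.57, 0.002]], [[-90, -41, -134], [0, -1.57, 0.002]], [[-90, -41, -134], [0, -1.57, 0.002]], [[-90, -41, -134], [0, -1.57, 0.002]], [[-90, -41, -134], [0, -1.57, 0.002]]])

```text
time: 16.35
tool_pos: [429.7, 230.4, 230.0]
tcp_rot: [-179.9, 16.3, 94.6]
ft_force: [0.5, 0.8, -4.2]
finger_gap: 48.9
grip_force: 84.7
```

```bash
python3 -c "
from h import *
stat();planM([430,230,100],MT(-110))
"
```

```text
{'time': 16.35, 'tool_pos': [429.68, 230.36, 230.0], 'tcp_rot': [-179.93, 16.31, 94.58], 'ft_force': [0.5, 0.83, -4.17], 'wrist_torque': [0.36, 0.05, -0.0], 'finger_gap': 48.86, 'grip_force': 84.7, 'joint_pos': [32.77, -1.81, 96.53, -14.32, 93.12, 28.41]}
t 16.35 shift [36.2, 0.4, 124.9] turn [-0.0008, -0.0643, 0.0013]
```

Request:
jog_arm(rows=[[[10, 0, 40], [0, -0.064, 0.001]], [[24, 0, 84], [0, -0.064, 0.001]], [[39, 0, 128], [0, -0.064, 0.001]], [[50, 0, 171], [0, -0.064, 0.001]], [[50, 0, 171], [0, -0.064, 0.001]], [[50, 0, 171], [0, -0.064, 0.001]]])

```text
time: 16.95
tool_pos: [428.0, 230.1, 51.0]
tcp_rot: [-179.7, 19.8, 94.6]
ft_force: [0.1, -0.4, -1.4]
finger_gap: 49.3
grip_force: 84.5
```

```bash
python3 -c "
from h import *
stat();planM([430,230,10],MT(-110))
T=cloud('scene',snap('scene','s13')[1])
m=(T[...,2]>20)&(T[...,2]<110)&(abs(T[...,0]-450)<45)&(T[...,1]>100)&(T[...,1]<345);Q=T[m];print(m.sum(),np.percentile(Q,[2,50,98],axis=0).round(1).tolist())
for y in range(90,340,25):
  q=Q[(Q[:,1]>y)&(Q[:,1]<y+25)]
  if len(q)>5: print(y,len(q),np.percentile(q,[3,97],axis=0).round(1).tolist())
"
```

```text
{'time': 16.95, 'tool_pos': [428.04, 230.08, 51.01], 'tcp_rot': [-179.65, 19.77, 94.58], 'ft_force': [0.12, -0.36, -1.45], 'wrist_torque': [0.36, 0.01, -0.0], 'finger_gap': 49.35, 'grip_force': 84.53, 'joint_pos': [34.69, 10.8, 103.8, -17.32, 76.54, 35.88]}
t 16.95 shift [13.6, 2.2, 38.7] turn [-0.0055, -0.0041, 0.0014]
1538 [[409.8, 118.8, 44.1], [450.9, 206.0, 82.8], [479.0, 311.1, 104.6]]
115 208 [[413.2, 116.6, 45.0], [463.3, 138.9, 92.5]]
140 210 [[415.2, 140.6, 46.3], [461.6, 164.0, 93.1]]
165 216 [[410.2, 165.8, 44.2], [459.3, 189.1, 92.6]]
190 210 [[409.4, 190.9, 46.3], [457.1, 214.3, 92.7]]
215 222 [[408.8, 216.0, 45.3], [466.7, 239.2, 102.0]]
240 133 [[446.1, 240.4, 45.4], [482.9, 264.5, 108.7]]
265 133 [[435.2, 266.6, 44.7], [451.9, 289.2, 93.9]]
290 201 [[410.1, 291.2, 46.0], [450.2, 313.7, 94.8]]
```

Request:
jog_arm(rows=[[[5, 0, 14], [0, 0, 0]], [[9, 0, 26], [0, 0, 0]], [[12, 0, 34], [0, 0, 0]], [[13.5, 0, 38], [0, 0, 0]], [[14, 0, 40], [0, 0, 0]], [[14, 0, 40], [0, 0, 0]], [[14, 0, 40], [0, 0, 0]]])

```text
time: 17.7
tool_pos: [430.2, 231.3, 10.8]
tcp_rot: [180.0, 19.6, 94.4]
ft_force: [0.4, 0.0, -3.2]
finger_gap: 49.1
grip_force: 84.8
```

Request:
jog_arm(rows=[[[0.3, 0, 1], [0, 0, 0]], [[0.5, 0, 1.5], [0, 0, 0]], [[0.5, 0, 1.5], [0, 0, 0]], [[0.5, 0, 1.5], [0, 0, 0]]])

```text
time: 18.1
tool_pos: [429.9, 231.1, 9.0]
tcp_rot: [-180.0, 19.6, 94.4]
ft_force: [1.0, 0.3, -2.6]
finger_gap: 49.2
grip_force: 84.8
```

```bash
python3 -c "
from h import *
stat()"
```

```text
{'time': 18.1, 'tool_pos': [429.92, 231.06, 8.95], 'tcp_rot': [-179.99, 19.6, 94.45], 'ft_force': [0.99, 0.32, -2.57], 'wrist_torque': [0.35, 0.03, 0.01], 'finger_gap': 49.2, 'grip_force': 84.83, 'joint_pos': [34.67, 14.58, 104.49, -17.75, 71.94, 37.4]}
```

Still about 1.5 mm up; a little lower, then release.

Request:
jog_arm(rows=[[[0.3, 0, 1], [0, 0, 0]], [[0.6, 0, 1.8], [0, 0, 0]], [[0.6, 0, 1.8], [0, 0, 0]], [[0.6, 0, 1.8], [0, 0, 0]]])

```text
time: 18.5
tool_pos: [430.1, 231.2, 7.7]
tcp_rot: [180.0, 19.6, 94.4]
ft_force: [-1.4, 1.6, 6.2]
finger_gap: 49.4
grip_force: 85.7
```

Request:
jog_arm(rows=[[[0, 0, 0], [0, 0, 0]], [[0, 0, 0], [0, 0, 0]], [[0, 0, 0], [0, 0, 0]], [[0, 0, 0], [0, 0, 0]], [[0, 0, 0], [0, 0, 0]]], grip=84)

```text
time: 19.0
tool_pos: [429.9, 231.0, 7.0]
tcp_rot: [-180.0, 19.6, 94.4]
ft_force: [0.5, -0.4, 0.1]
finger_gap: 84.0
grip_force: 0.0
```

Request:
jog_arm(rows=[[[0, 0, -20], [0, 0, 0]], [[0, 0, -60], [0, 0, 0]], [[0, 0, -110], [0, 0, 0]], [[0, 0, -160], [0, 0, 0]], [[0, 0, -160], [0, 0, 0]], [[0, 0, -160], [0, 0, 0]]])

```text
time: 19.6
tool_pos: [426.7, 285.7, 159.4]
tcp_rot: [179.8, 19.5, 94.4]
ft_force: [0.2, 0.3, -1.2]
finger_gap: 84.1
grip_force: 0.0
```

```bash
python3 -c "
from h import *
stat()
p,d=snap('scene','s14');T=cloud('scene',d)
m=(T[...,2]>44)&(T[...,2]<58)&(abs(T[...,0]-440)<70)&(T[...,1]>80)&(T[...,1]<345);Q=T[m];rc=cv2.minAreaRect(Q[:,:2].astype(np.float32));print(m.sum(),rc,np.median(Q,0),Q.min(0),Q.max(0))
p,d=snap('top','t14');T=cloud('top',d)
m=(T[...,2]>38)&(T[...,2]<60)&(abs(T[...,0]-440)<70)&(T[...,1]>80)&(T[...,1]<345);Q=T[m];print(m.sum(),cv2.minAreaRect(Q[:,:2].astype(np.float32)))
"
```

```text
{'time': 19.6, 'tool_pos': [426.68, 285.7, 159.38], 'tcp_rot': [179.82, 19.47, 94.43], 'ft_force': [0.15, 0.25, -1.23], 'wrist_torque': [0.18, 0.02, -0.02], 'finger_gap': 84.06, 'grip_force': 0.0, 'joint_pos': [39.31, 8.23, 94.29, -15.98, 88.81, 36.78]}
832 ((431.96746826171875, 215.15078735351562), (56.0394401550293, 200.04849243164062), 3.5358216762542725) [435.01295225 218.55821529  49.41931968] [398.72482229 114.23195837  44.14552794] [465.09091804 315.11027751  53.42980277]
922 ((431.7782287597656, 215.20458984375), (51.24103546142578, 201.52561950683594), 4.218273162841797)
```

The tube lies flat: centre (431.5,215), axis 94.3°, top at about 50. Next, regrasp round the middle with the tool vertical and the tips about 14 mm above the tube's underside, so they clear the rails later.

```bash
python3 -c "
from h import *
plan(431,214.7,120,94.3)"
```

```text
t 19.7 shift [-53.1, 0.5, 57.8] turn [-0.0013, 0.3431, 0.0028]
```

Request:
jog_arm(rows=[[[-53, 0.5, 57], [0, 0.343, 0.003]], [[-53, 0.5, 57], [0, 0.343, 0.003]], [[-53, 0.5, 57], [0, 0.343, 0.003]], [[-53, 0.5, 57], [0, 0.343, 0.003]], [[-53, 0.5, 57], [0, 0.343, 0.003]], [[-53, 0.5, 57], [0, 0.343, 0.003]]])

```text
time: 20.3
tool_pos: [431.5, 216.5, 121.7]
tcp_rot: [-180.0, 0.0, 94.3]
ft_force: [-0.2, 0.7, -0.8]
finger_gap: 83.8
grip_force: 0.0
```

```bash
python3 -c "
from h import *
stat();plan(431,214.7,14,94.3)"
```

```text
{'time': 20.3, 'tool_pos': [431.5, 216.48, 121.72], 'tcp_rot': [-180.0, 0.01, 94.35], 'ft_force': [-0.17, 0.7, -0.85], 'wrist_torque': [-0.01, -0.01, 0.01], 'finger_gap': 83.84, 'grip_force': 0.0, 'joint_pos': [20.56, -6.25, 110.78, -0.01, 75.47, 16.22]}
t 20.3 shift [-1.7, -0.6, 107.7] turn [-0.0, 0.0002, 0.0008]
```

Request:
jog_arm(rows=[[[-1, 0, 40], [0, 0, 0]], [[-1, 0, 80], [0, 0, 0]], [[-1, 0, 100], [0, 0, 0]], [[-1, 0, 107], [0, 0, 0]], [[-1, 0, 107], [0, 0, 0]], [[-1, 0, 107], [0, 0, 0]]])

```text
time: 20.9
tool_pos: [432.7, 215.9, 16.2]
tcp_rot: [179.9, -0.1, 94.3]
ft_force: [1.4, -0.0, -0.1]
finger_gap: 84.3
grip_force: 0.0
```

Request:
jog_arm(rows=[[[0, 0, 0], [0, 0, 0]], [[0, 0, 0], [0, 0, 0]], [[0, 0, 0], [0, 0, 0]], [[0, 0, 0], [0, 0, 0]], [[0, 0, 0], [0, 0, 0]], [[0, 0, 0], [0, 0, 0]], [[0, 0, 0], [0, 0, 0]]], grip=40, force=80)

```text
time: 21.6
tool_pos: [432.9, 215.3, 16.3]
tcp_rot: [179.8, -0.1, 94.3]
ft_force: [-0.9, 1.5, 6.6]
finger_gap: 49.0
grip_force: 84.4
```

```bash
python3 -c "
from h import *
stat()"
```

```text
{'time': 21.6, 'tool_pos': [432.89, 215.27, 16.28], 'tcp_rot': [179.85, -0.1, 94.27], 'ft_force': [-0.88, 1.48, 6.6], 'wrist_torque': [0.02, 0.36, 0.02], 'finger_gap': 48.98, 'grip_force': 84.41, 'joint_pos': [20.32, 2.22, 114.75, 0.06, 62.86, 16.02]}
```

Request:
jog_arm(rows=[[[0, 0, -15], [0, 0, 0]], [[0, 0, -55], [0, 0, 0]], [[0, 0, -100], [0, 0, 0]], [[0, 0, -145], [0, 0, 0]], [[0, 0, -190], [0, 0, 0]], [[0, 0, -225], [0, 0, 0]], [[0, 0, -225], [0, 0, 0]], [[0, 0, -225], [0, 0, 0]]])

```text
time: 22.4
tool_pos: [432.0, 214.6, 240.3]
tcp_rot: [179.9, -0.1, 94.3]
ft_force: [-0.5, -0.7, -3.5]
finger_gap: 49.0
grip_force: 84.1
```

```bash
python3 -c "
from h import *
stat();plan(624,-219,240,0,rpy=[180,-5,6.3])"
```

```text
{'time': 22.4, 'tool_pos': [431.99, 214.61, 240.28], 'tcp_rot': [179.89, -0.08, 94.26], 'ft_force': [-0.55, -0.73, -3.52], 'wrist_torque': [0.0, 0.01, 0.02], 'finger_gap': 49.01, 'grip_force': 84.07, 'joint_pos': [20.29, -11.4, 102.77, 0.04, 88.5, 16.03]}
t 22.4 shift [-446.7, 159.3, -0.0] turn [-0.0665, 0.0669, 1.5341]
```

Request:
jog_arm(rows=[[[-447, 159, 0], [-0.0665, 0.0669, 1.534]], [[-447, 159, 0], [-0.0665, 0.0669, 1.534]], [[-447, 159, 0], [-0.0665, 0.0669, 1.534]], [[-447, 159, 0], [-0.0665, 0.0669, 1.534]], [[-447, 159, 0], [-0.0665, 0.0669, 1.534]], [[-447, 159, 0], [-0.0665, 0.0669, 1.534]], [[-447, 159, 0], [-0.0665, 0.0669, 1.534]], [[-447, 159, 0], [-0.0665, 0.0669, 1.534]], [[-447, 159, 0], [-0.0665, 0.0669, 1.534]], [[-447, 159, 0], [-0.0665, 0.0669, 1.534]]])

```text
time: 23.4
tool_pos: [622.5, -223.0, 235.2]
tcp_rot: [-180.0, -4.6, 7.9]
ft_force: [-0.6, 0.4, -2.8]
finger_gap: 48.9
grip_force: 83.9
```

```bash
python3 -c "
from h import *
stat();plan(624,-219,180,0,rpy=[180,-5,6.3])"
```

```text
{'time': 23.4, 'tool_pos': [622.53, -222.97, 235.23], 'tcp_rot': [-179.99, -4.56, 7.9], 'ft_force': [-0.61, 0.4, -2.77], 'wrist_torque': [0.05, 0.12, 0.03], 'finger_gap': 48.88, 'grip_force': 83.95, 'joint_pos': [-25.54, 12.91, 78.89, 2.54, 84.4, 56.39]}
t 23.4 shift [-2.4, -3.7, 55.2] turn [-0.0026, 0.0077, 0.0279]
```

Request:
jog_arm(rows=[[[0, 0, 30], [-0.002, 0.008, 0.026]], [[-1, 0, 55], [-0.002, 0.008, 0.026]], [[-1, 0, 55], [-0.002, 0.008, 0.026]], [[-1, 0, 55], [-0.002, 0.008, 0.026]], [[-1, 0, 55], [-0.002, 0.008, 0.026]]])

```text
time: 23.9
tool_pos: [627.5, -218.8, 185.5]
tcp_rot: [179.9, -5.3, 7.0]
ft_force: [-0.1, 0.2, -2.2]
finger_gap: 49.0
grip_force: 84.0
```

```bash
python3 -c "
from h import *
stat();plan(624,-219,125,0,rpy=[180,-5,6.3])
p,d=snap('scene','s15');T=cloud('scene',d);C=np.load('pics/c1.npy')
u=np.array([np.cos(np.radians(6.3)),np.sin(np.radians(6.3))]);n=np.array([-u[1],u[0]]);s0=np.array([346,-249.9])
def loc(Q): e=Q[:,:2]-s0; return np.c_[e@u,e@n,Q[:,2]]
S0=cloud('scene',np.load('pics/s12.npy'))
for nm,K in(('top',C),('scene0',S0)):
  L=loc(K.reshape(-1,3));L=L[(abs(L[:,1])<60)&(L[:,0]>30)&(L[:,0]<400)]
  rel=L[:,2]-72-.0875*L[:,0]; q=L[(rel>3)&(rel<14)]
  print(nm,len(q),'rails',np.median(q[q[:,1]>15,1]),np.median(q[q[:,1]<-15,1]),'slope yaw corr',np.polyfit(q[q[:,1]>15,0],q[q[:,1]>15,1],1),np.polyfit(q[q[:,1]<-15,0],q[q[:,1]<-15,1],1))
  q=rel[(abs(L[:,1])<25)&(rel>-4)&(rel<8)];print(' rollertop rel',np.percentile(q,[50,80]))
L=loc(T.reshape(-1,3));q=L[(abs(L[:,1])<60)&(L[:,0]>150)&(L[:,0]<420)&(L[:,2]>155)&(L[:,2]<230)]
print('tube',len(q),np.percentile(q,[2,98],axis=0).round(1).tolist())
for a in range(170,400,30):
  w=q[(q[:,0]>a)&(q[:,0]<a+30)]
  if len(w)>8:print(a,np.percentile(w,[3,97],axis=0).round(1).tolist())
cv2.imwrite('pics/c15.png',cv2.resize(p[120:320,100:300],(600,600)))
"
```

```text
{'time': 23.9, 'tool_pos': [627.48, -218.82, 185.54], 'tcp_rot': [179.88, -5.32, 6.97], 'ft_force': [-0.12, 0.25, -2.24], 'wrist_torque': [0.0, 0.0, 0.01], 'finger_gap': 48.97, 'grip_force': 83.98, 'joint_pos': [-25.14, 14.09, 82.78, 2.78, 78.57, 57.45]}
t 23.9 shift [-9.1, -0.4, 60.0] turn [0.0011, -0.0056, 0.0117]
top 472 rails 35.54903610130555 -35.704619482498366 slope yaw corr [-5.86157982e-03  3.44713563e+01] [-4.87136044e-03 -3.25338056e+01]
 rollertop rel [0.4946312  3.50907554]
scene0 307 rails 35.23127701005873 -37.00483278833593 slope yaw corr [-6.18774511e-03  3.68143578e+01] [-1.19224924e-03 -3.68496159e+01]
 rollertop rel [-1.8869781  -0.61131589]
tube 1511 [[205.8, -27.3, 170.8], [384.1, 35.3, 228.1]]
170 [[184.2, 5.0, 161.7], [199.9, 24.3, 211.0]]
200 [[202.3, -25.2, 161.8], [229.1, 24.8, 213.5]]
230 [[231.2, -26.0, 166.7], [259.0, 24.3, 216.1]]
260 [[261.3, -36.4, 171.3], [289.8, 37.7, 226.4]]
290 [[290.4, -27.3, 174.7], [319.2, 29.9, 225.4]]
320 [[320.8, -22.7, 175.0], [348.9, 25.0, 223.9]]
350 [[351.2, -22.4, 178.2], [379.5, 25.0, 228.2]]
380 [[380.1, -24.3, 178.7], [386.8, 24.8, 228.3]]
```

View pics/c15.png

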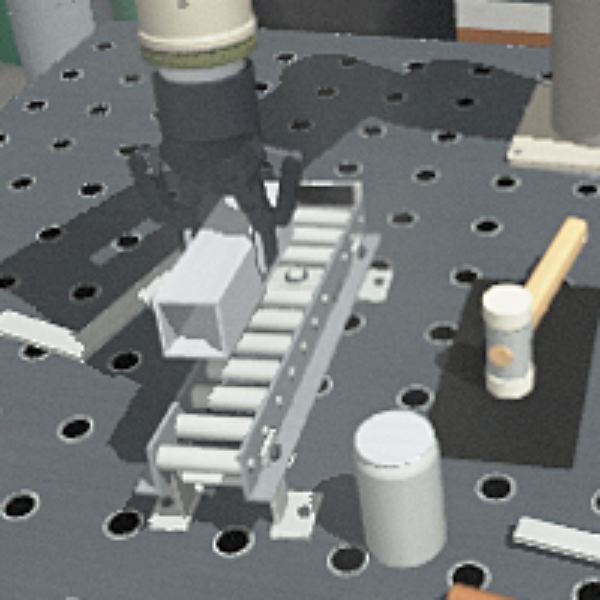

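The tube hangs over the upper rollers, left of the line at (215,290), parallel to the lane. The numbers put it centred (t from -25 to 25), spanning s = 187 to 387, all uphill of the peg. The mallet stands on its mat. Lowering.

Request:
jog_arm(rows=[[[-3, 0, 20], [0, -0.003, 0.011]], [[-5, 0, 45], [0, -0.003, 0.011]], [[-7, 0, 61], [0, -0.003, 0.011]], [[-7.5, 0, 67], [0, -0.003, 0.011]], [[-7.5, 0, 69], [0, -0.003, 0.011]], [[-7.5, 0, 69], [0, -0.003, 0.011]], [[-7.5, 0, 69], [0, -0.003, 0.011]]])

```text
time: 24.65
tool_pos: [626.9, -219.5, 116.8]
tcp_rot: [179.9, -5.2, 6.3]
ft_force: [-1.1, -0.3, -3.3]
finger_gap: 49.0
grip_force: 84.1
```

```bash
python3 -c "
from h import *
stat()
T=cloud('scene',snap('scene','s16')[1])
u=np.array([np.cos(np.radians(6.3)),np.sin(np.radians(6.3))]);n=np.array([-u[1],u[0]]);s0=np.array([346,-249.9])
e=T.reshape(-1,3)[:,:2]-s0; L=np.c_[e@u,e@n,T.reshape(-1,3)[:,2]]; L=np.c_[L,L[:,2]-72-.0875*L[:,0]]
q=L[(abs(L[:,1])<22)&(L[:,0]>150)&(L[:,0]<420)&(L[:,3]>35)&(L[:,3]<65)]
print(len(q),np.percentile(q,[2,98],axis=0).round(1).tolist())
for a in range(180,400,30):
  w=q[(q[:,0]>a)&(q[:,0]<a+30)]
  if len(w)>8:print(a,np.median(w,axis=0).round(1).tolist())
"
```

```text
{'time': 24.65, 'tool_pos': [626.92, -219.53, 116.78], 'tcp_rot': [179.9, -5.22, 6.32], 'ft_force': [-1.07, -0.25, -3.35], 'wrist_torque': [-0.02, 0.11, -0.02], 'finger_gap': 48.98, 'grip_force': 84.07, 'joint_pos': [-25.17, 17.17, 86.5, 2.77, 71.84, 57.75]}
582 [[198.9, -20.8, 141.3, 50.6], [380.9, 21.2, 159.4, 55.6]]
180 [197.7, 12.5, 141.4, 51.7]
210 [228.0, -11.8, 143.8, 51.9]
240 [259.1, -7.2, 148.5, 53.7]
270 [285.7, -0.1, 151.0, 53.9]
300 [316.3, -1.0, 153.4, 53.7]
330 [345.3, 1.4, 155.9, 53.6]
360 [373.3, 1.3, 158.0, 53.4]
```

Request:
jog_arm(rows=[[[0, 0, 1], [0, 0, 0]], [[0, 0, 2], [0, 0, 0]], [[0, 0, 3], [0, 0, 0]], [[0, 0, 3], [0, 0, 0]], [[0, 0, 3], [0, 0, 0]], [[0, 0, 3], [0, 0, 0]]])

```text
time: 25.3
tool_pos: [626.8, -219.2, 113.0]
tcp_rot: [179.9, -5.2, 6.3]
ft_force: [-0.2, 2.3, 5.6]
finger_gap: 48.9
grip_force: 84.7
```

Contact: the force went from -3 to +5.6 N. Release now, and let it roll.

Request:
jog_arm(rows=[[[0, 0, 0], [0, 0, 0]], [[0, 0, 0], [0, 0, 0]], [[0, 0, 0], [0, 0, 0]], [[0, 0, 0], [0, 0, 0]], [[0, 0, 0], [0, 0, 0]], [[0, 0, 0], [0, 0, 0]]], grip=85)

```text
time: 25.9
tool_pos: [626.3, -219.1, 112.1]
tcp_rot: [180.0, -5.1, 6.3]
ft_force: [0.5, 0.0, -0.2]
finger_gap: 84.9
grip_force: 0.0
```

```bash
cat > tube.py <<'E'
from h import *
import sys
stat()
p,d=snap('scene',sys.argv[1]);T=cloud('scene',d)
u=np.array([np.cos(np.radians(6.3)),np.sin(np.radians(6.3))]);n=np.array([-u[1],u[0]]);s0=np.array([346,-249.9])
P=T.reshape(-1,3);e=P[:,:2]-s0; L=np.c_[e@u,e@n,P[:,2],P[:,2]-72-.0875*(e@u)]
q=L[(abs(L[:,1])<22)&(L[:,0]>-20)&(L[:,0]<420)&(L[:,3]>35)&(L[:,3]<60)]
print(len(q),np.percentile(q,[2,98],axis=0).round(1).tolist())
E
python3 tube.py s17
```

```text
{'time': 25.9, 'tool_pos': [626.27, -219.08, 112.08], 'tcp_rot': [179.97, -5.1, 6.31], 'ft_force': [0.51, 0.04, -0.18], 'wrist_torque': [0.02, 0.01, -0.02], 'finger_gap': 84.93, 'grip_force': 0.0, 'joint_pos': [-25.16, 17.44, 86.69, 2.78, 71.53, 57.75]}
495 [[175.1, -20.6, 135.7, 46.8], [352.0, 21.4, 153.2, 52.0]]
```

It is rolling (its upper end is now at about s=352). I'll lift the gripper slowly upward while it goes.

Request:
jog_arm(rows=[[[0, 0, 0], [0, 0, 0]], [[0, 0, 0], [0, 0, 0]], [[0, 0, 0], [0, 0, 0]], [[0, 0, 0], [0, 0, 0]], [[0, 0, 0], [0, 0, 0]], [[0, 0, 0], [0, 0, 0]], [[0, 0, 0], [0, 0, 0]], [[0, 0, 0], [0, 0, 0]], [[0, 0, 0], [0, 0, 0]], [[0, 0, 0], [0, 0, 0]]])

```text
time: 26.95
tool_pos: [626.3, -219.0, 112.2]
tcp_rot: [180.0, -5.1, 6.3]
ft_force: [-0.5, -0.0, -0.8]
finger_gap: 85.2
grip_force: 0.0
```

Request:
jog_arm(rows=[[[0, 0, -20], [0, 0, 0]], [[0, 0, -60], [0, 0, 0]], [[0, 0, -110], [0, 0, 0]], [[0, 0, -150], [0, 0, 0]], [[0, 0, -180], [0, 0, 0]], [[0, 0, -180], [0, 0, 0]], [[0, 0, -180], [0, 0, 0]], [[0, 0, -180], [0, 0, 0]]])

```text
time: 27.75
tool_pos: [609.8, -220.4, 289.5]
tcp_rot: [-180.0, -5.0, 6.3]
ft_force: [-0.0, -0.4, -1.1]
finger_gap: 84.9
grip_force: 0.0
```

```bash
python3 tube.py s18; cp pics/s18.png pics/fin.png
```

```text
{'time': 27.75, 'tool_pos': [609.78, -220.42, 289.53], 'tcp_rot': [-179.95, -4.97, 6.31], 'ft_force': [-0.02, -0.44, -1.11], 'wrist_torque': [0.03, 0.1, -0.01], 'finger_gap': 84.9, 'grip_force': 0.0, 'joint_pos': [-25.92, 9.69, 76.94, 2.69, 89.18, 57.83]}
482 [[2.8, -20.7, 120.5, 45.9], [196.0, 21.2, 138.1, 50.1]]
```

View pics/fin.png

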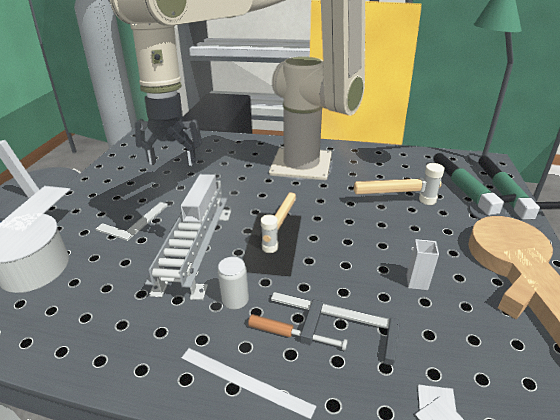

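The tube rests against the end stop at (203,197), spanning s of about 0 to 197. The mallet stands on its mat at (270,235), and the short tube, clamp, square and tin are undisturbed. Check that it's at rest, then hand in.

Request:
jog_arm(rows=[[[0, 0, 0], [0, 0, 0]], [[0, 0, 0], [0, 0, 0]], [[0, 0, 0], [0, 0, 0]], [[0, 0, 0], [0, 0, 0]], [[0, 0, 0], [0, 0, 0]]])

```text
time: 28.3
tool_pos: [610.4, -220.7, 291.4]
tcp_rot: [180.0, -5.1, 6.3]
ft_force: [-0.4, -0.4, -0.4]
finger_gap: 84.6
grip_force: 0.0
```

```bash
python3 tube.py s19; python3 -c "
from bench import r
print(r.hand_in())"
```

```text
{'time': 28.3, 'tool_pos': [610.38, -220.72, 291.44], 'tcp_rot': [179.97, -5.1, 6.32], 'ft_force': [-0.43, -0.35, -0.42], 'wrist_torque': [0.0, 0.05, 0.03], 'finger_gap': 84.65, 'grip_force': 0.0, 'joint_pos': [-25.92, 9.63, 76.82, 2.69, 89.22, 57.83]}
478 [[3.9, -20.8, 120.2, 45.8], [194.8, 21.3, 137.8, 50.1]]
the job is handed in; nothing more can be done
None
```

The job is handed in at about 28 s (no verdict came back): two mallet blows drove the peg home, the mallet is back on its mat, and the long tube was laid flat, regrasped at its middle, set on the upper rollers and rolled down to rest against the end stop.

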